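Sweep the burnt wafers into the scrap tray

ROBOT

A 6-joint arm with a two-finger parallel gripper is mounted at the origin on the work surface. World frame = base frame: x ahead of the robot, y to its left, z up, the work surface at z = 0. Lengths are in mm, angles in rad, forces in N, time in s.
With the tool pointing down it reaches from about 300 to 850 mm from the base axis. Payload 4.2 kg.
Tool frame: the origin (TCP) lies midway between the tips of the shut fingers; the grasp point (between the pads) lies 19 mm behind it (bot.grip_depth is the z of the grasp point in the tool frame, in mm); z points along the fingers, y is the line along which they close (so a half turn about z gives the same grasp; the last joint's range is limited). The gripper opens to 91 mm and grips with 3 to 60 N. Pads are 32 mm wide; open, the fingers measure 118 mm over their backs; the gripper's body (76 mm by 178 mm) begins 60 mm behind the grasp point.
Start: joints at [-1.25, 0.32, 1.565, -0, 1.257, -0.02], TCP at [192.192, -541.946, 213.976] pointing down, gripper open.
Joint ranges: [-3.11, 3.11], [-0.84, 2.01], [0.21, 2.61], [-1.34, 4.49], [0.05, 2.63], [-2.56, 2.56]. Speed limits (rad/s): [2.57, 2.57, 3.14, 3.14, 3.14, 3.14].

INTERFACE

Orientations are given as a unit quaternion [x, y, z, w].
In Python, from bench import readout, viewer, bot gives the robot as it stands.
- The arm moves only by the tool servo_tool, never from a script. Its argument "commands" is a list that holds one entry, the list of rows, each a list of 5 numbers: the opening, from 0 (shut) to 1 (fully open), then the shift along the tool's x, y, z each as a share of 0.2 m, from -1 to 1, then the turn about the tool's z as a share of 1.5 rad, from -1 to 1. In form: [[[jaw, tx, ty, tz, spin], ...]]. A call has 1 to 10 rows; each row is the pose to reach, as a shift and turn from the pose commanded when the call began, along the tool's axes at that moment; what a row does not reach only later rows make up. A row lasts 1/12 s, in which the tool goes at most 41.7 mm and 7.16 degrees, less where a joint would pass 70% of its speed; a pose out of reach is approached as far as the arm can. A call with a number of a shift or a turn outside -1 to 1 is refused whole. A call with a gripper value outside its range is refused whole. The fingers move at their own pace and stop on an object; the grip force is fixed at half the most. Time passes only in rows, so rows that repeat a pose let the fingers close. It gives the time, the measured TCP pose, the force, the opening and the grip force at its end, in the units of the state.
- readout.get_state(): the state, without advancing time (a new reading comes with each control period).
- viewer.capture(name): name is "scene" or "top" or "wrist"; returns a dict with "frame" (420x560x3 uint8, red, green, blue), "depth" (420x560 float32, mm along the optical axis (not along the pixel's ray), 0 where there is no reading), "K" (3x3 intrinsics, pixels), "R" (3x3) and "t" (3): a world point X has camera coordinates R X + t. Camera axes: x right, y down, z forward; pixel columns grow to the right and rows downward; lengths in mm; the calibration is good to about 2 mm. A picture is of the moment at which its call begins.
- bot.sign_off(): hands the job in; it is judged then, once.
Trained networks look in a picture, given as the dict that the camera call returned (one of the last four; its "shot" number tells which), for a name from the list of things; names that differ only in an ending like _2 or _b are one class to them, and where a whole thing is asked for, a point or a joint stands for the part that bears it (a point fixed in the world has none). Each returns a list of dicts, best first, with "score" (0 to 1); they miss things now and then, are a little off and sometimes report something else, mostly with a low value. They report only what shows in the picture. A call takes as long as a camera call. They do not tell look-alikes from the thing itself.
- viewer.outline_of(thing, picture): "mask" (420x560 bool, what is visible of it) and "point" ([row, column] in pixels, amid what is visible of it).
- viewer.mark_of(thing, picture): "point" ([row, column] in pixels: a listed point, or the origin of a listed thing).
The state is a dict: "time_s": time; "joints": joint angles; "qd": joint speeds; "joint_torque": joint torques, N m; "eef_pos": TCP position; "tcp_rot": TCP orientation; "wrist_force": force on the tool from outside, world axes, zero at the start; "ft_torque": the same for the moment, N m; "width": opening from 0.0 (shut) to 1.0 (fully open); "gripper_force": force on a finger pad.
Only numpy, scipy, OpenCV 4.12 (cv2) and the standard library are available. Lean on these libraries where they do the work, as an engineer would, in place of code of your own. Each camera call takes 0.05 s, during which the arm holds its last target. There are 200 camera calls.

TASK

Sweep the three burnt, dark-brown wafers along the white sorting board and over its edge, so that they drop into the lower steel scrap tray beside it. Push them gently with the fingertips, never pinching or lifting them, and leave the golden wafer, the golden folded cookie and the steel cup where they are.

Things in the scene. Friction and masses are not known exactly. Their poses are not given: they have to be found in the camera images.
- station: fixed: white board 220 mm (x) by 390 mm (y), top 50 mm above the bench, with a low steel tray along its far (+x) edge. Origin: on the bench under the board's centre; x points square to that edge towards the tray. Blue strips 6 mm high line its y ends only. The five baked things lie in lanes along x, 76 mm apart: each has a free way to the tray
- edge (a point): middle of the board's far edge, at the level of the board's top (50 mm above the bench), 110 mm along x from the station's origin. Same axes as the station
- tray (a point): centre of the scrap tray's inner floor, 4 mm above the bench. Inside, the tray is 115 mm (x, starting right at the board's edge) by 382 mm (y); its far and end walls are 4 mm thick and 45 mm high, 5 mm lower than the board's top; its near wall is the side of the board. Same axes as the station
- burnt_a: flat round over-baked biscuit, dark brown with blackened marks, 56 mm across and 8 mm thick, about 16 g, lying flat and loose on the white board. Origin: centre of its underside (z up)
- burnt_b: flat round over-baked biscuit, dark brown with blackened marks, 56 mm across and 8 mm thick, about 16 g, lying flat and loose on the white board. Origin: centre of its underside (z up)
- burnt_c: flat round over-baked biscuit, dark brown with blackened marks, 56 mm across and 8 mm thick, about 16 g, lying flat and loose on the white board. Origin: centre of its underside (z up)
- good_wafer: good flat round wafer, golden yellow, otherwise like the burnt ones (56 mm across, 8 mm thick), lying loose on the board. To be left alone. Origin: centre of its underside
- good_cookie: good folded cookie, golden yellow, two plump lobes, about 58 mm long (its y), 38 mm wide and 35 mm high, standing loose on the board. To be left alone. Origin: centre of its underside
- cup: empty steel cup, 68 mm across the rim, 75 mm high, standing loose on the bench beside the station on its +y side. To be left alone. Origin: centre of its underside
Things that resemble listed ones, but are neither listed nor needed, are in the scene too. Leave any blue or purple look-alike of the burnt_b alone.

How it is judged (in metres and radians):
At the end, for the whole second after the job is handed in: All three burnt wafers are inside the scrap tray (each one's origin within the tray's inner outline and less than 34 mm above the bench) and at rest (below 20 mm/s); the golden wafer, the golden cookie and the cup are each within 15 mm of where they stood (x of burnt_a in the frame of tray between -0.0575 and 0.0575 m and y of burnt_a in the frame of tray between -0.191 and 0.191 m and height (world z) of each of burnt_a, burnt_b, burnt_c below 0.034 m and linear speed of each of burnt_a, burnt_b, burnt_c below 0.02 m/s and x of burnt_b in the frame of tray between -0.0575 and 0.0575 m and y of burnt_b in the frame of tray between -0.191 and 0.191 m and x of burnt_c in the frame of tray between -0.0575 and 0.0575 m and y of burnt_c in the frame of tray between -0.191 and 0.191 m and distance of each of good_wafer, good_cookie, cup from where it was at the start of the episode below 0.015 m); the robot touches nothing.
It fails at once if a burnt wafer is lifted more than 15 mm above the board (height (world z) of any of burnt_a, burnt_b, burnt_c above 0.065 m).
It fails at once if a burnt wafer is pinched or pressed hard (more than 12 N from the fingers) (contact force between the fingers and burnt_a above 12 N or contact force between the fingers and burnt_b above 12 N or contact force between the fingers and burnt_c above 12 N).
It fails at once if the golden wafer, the golden cookie or the cup is moved more than 15 mm (distance of any of good_wafer, good_cookie, cup from where it was at the start of the episode above 0.015 m).
It also fails if it takes over 61 s, if anything falls off the work surface, if the arm or the gripper's body presses on something with over 40 N, if the wrist force passes 120 N, or if a joint passes its speed limit or range.

## Working session

There is one attempt and no reset: what is moved stays moved. The work goes in short steps, Python scripts to look and compute and a tool call to move; the robot and the scene stay as the last step left them, time stands still between calls to the robot, and variables do not carry over. Pictures are saved under pics/ and viewed, at most 10 in all, crops included, and the job is handed in when it is done.

Besides the shell and the picture viewer there is one more tool, called after "Request:" as a command line: name --argument value ..., lists and objects as JSON in quotes. servo_tool: Moves the arm, as the interface text tells. Shift numbers are shares of 0.2 m and turn numbers shares of 1.5 rad, none past 1 either way. Its arguments: {"type":"object","properties":{"commands":{"type":"array"}},"required":["commands"]}

```bash
mkdir -p pics
cat > h.py <<'E'
from bench import readout, viewer, bot
import numpy as np, cv2
def world(p,rc):
    r,c=int(round(rc[0])),int(round(rc[1])); d=np.median(p["depth"][max(r-1,0):r+2,max(c-1,0):c+2])
    x=np.linalg.inv(p["K"])@np.array([rc[1],rc[0],1])*d
    return np.array(p["R"]).T@(x-p["t"])
def save(p,n): cv2.imwrite(f"pics/{n}.png",cv2.cvtColor(p["frame"],cv2.COLOR_RGB2BGR))
E
python3 - <<'E'
from h import *
np.set_printoptions(precision=1,suppress=True)
ps={}
for n in("top","scene"):
    p=viewer.capture(n); save(p,n+"0"); ps[n]=p
    print(n,"cam at",-np.array(p["R"]).T@p["t"])
    for t in("burnt_a","good_wafer","good_cookie","cup","station"):
        for d in viewer.outline_of(t,p):
            m=d["mask"]; 
            if d["score"]>.3: print(t,round(d["score"],2),np.round(d["point"]),world(p,d["point"]),p["frame"][m].mean(0))
    for t in("edge","tray","station"):
        for d in viewer.mark_of(t,p)[:1]: print(t,round(d["score"],2),np.round(d["point"]),world(p,d["point"]))
print(readout.get_state())
ims=np.hstack([cv2.imread("pics/top0.png"),cv2.imread("pics/scene0.png")])
E
```

```text
top cam at [394.8 102.  889.7]
burnt_a 0.95 [287. 229.] [315.8 214.2   9.6] [60.9 31.2 69.4]
burnt_a 0.78 [198. 421.] [ 493.4 -200.9   58.3] [30.2 18.  13.1]
burnt_a 0.66 [206. 310.] [482.2  34.4  59. ] [35.6 21.  15.2]
burnt_a 0.59 [150. 210.] [622.9 251.7   8.3] [21.7 37.2 77. ]
burnt_a 0.59 [263. 190.] [371.7 297.5   8. ] [56.2 26.8 65.4]
good_wafer 0.74 [225. 279.] [445.1 100.3  57.7] [105.1  98.9  51.6]
good_cookie 0.8 [193. 351.] [505.3 -48.   84.4] [88.2 59.1 27.1]
station 0.83 [172. 343.] [555.7 -39.1  49.3] [98.3 99.5 96.2]
edge 0.62 [155. 338.] [592.5 -32.1  48.5]
tray 0.72 [135. 328.] [651.6 -17.5   3.2]
station 0.61 [205. 344.] [484.7 -39.7  50. ]
scene cam at [876.5 558.7 857.9]
burnt_a 0.82 [196. 269.] [490.2  36.7  58.2] [73.5 55.3 46. ]
burnt_a 0.79 [164. 216.] [ 531.2 -119.3   57.8] [70.4 52.6 44. ]
burnt_a 0.77 [226. 376.] [321.  219.1   7.6] [103.   56.1 115.2]
burnt_a 0.72 [314. 275.] [635.8 252.    9.2] [ 61.2  92.  144.8]
burnt_a 0.7 [139. 211.] [ 495.8 -197.4   56.3] [69.7 53.3 45.1]
burnt_a 0.6 [262. 385.] [374.1 298.8   8.5] [105.5  52.8 119.7]
good_wafer 0.93 [204. 302.] [444.6  97.3  59.2] [160.7 133.5  59.6]
good_cookie 0.71 [174. 246.] [505.  -31.6  80.9] [146.7 112.3  54.9]
cup 0.6 [283. 327.] [506.  261.2   3.3] [80.1 78.5 72.3]
station 0.9 [207. 228.] [576.1   1.2  49.7] [144.9 141.5 133. ]
edge 0.67 [206. 213.] [601.9 -22.7  49.1]
tray 0.9 [232. 197.] [653.9 -13.3   3.7]
station 0.64 [191. 246.] [518.  -14.2  48.7]
{'time_s': 0.9, 'joints': array([-1.3,  0.3,  1.6,  0. ,  1.3, -0. ]), 'qd': array([-0.,  0., -0.,  0., -0.,  0.]), 'joint_torque': array([  0. , -41.2, -23.2,   0.1,   0. ,  -0. ]), 'eef_pos': array([ 192.2, -541.9,  214. ]), 'tcp_rot': array([1. , 0.2, 0. , 0. ]), 'wrist_force': array([ 0.3, -0.6, -0. ]), 'ft_torque': array([-0., -0., -0.]), 'gripper_force': 0.0, 'width': 0.998333141423026}
```

View pics/top0.png

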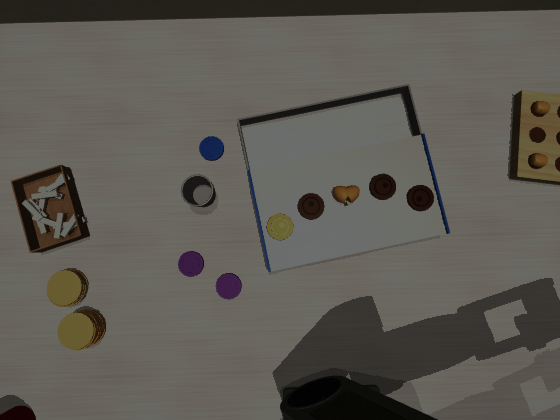

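View pics/scene0.png

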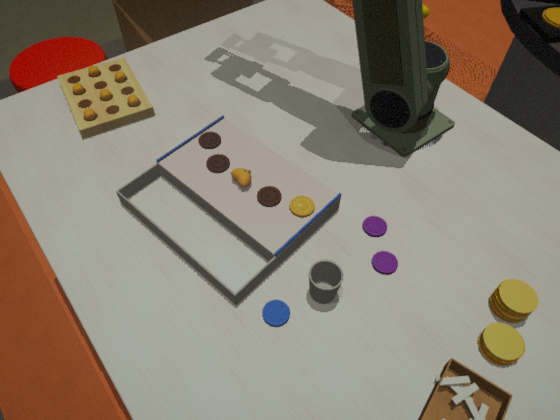

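The burnt wafers are at (row, col) (206,310), (187,383) and (198,421) in top, and at (196,269), (164,216) and (139,211) in scene. Things to leave alone, all in top:
- purple discs at (264,190) and (286,229), and a blue disc at (148,211)
- the golden wafer at (226,279) and the cookie at (194,346)
- dark pieces in the wooden box at the far right

Next I'll fit the board frame and check the choice in a close crop.

```bash
cat >> h.py <<'E'
def cloud(p):
    h,w=p["depth"].shape; u,v=np.meshgrid(np.arange(w),np.arange(h)); d=p["depth"]
    X=np.linalg.inv(p["K"])@np.stack([u*d,v*d,d]).reshape(3,-1)
    return (np.array(p["R"]).T@(X-np.array(p["t"])[:,None])).T.reshape(h,w,3)
E
python3 - <<'E'
from h import *
from scipy import ndimage as nd
np.set_printoptions(precision=1,suppress=True)
for n in("top","scene"):
    p=viewer.capture(n); W=cloud(p); z=W[...,2]
    m=(z>40)&(z<95)&(p["depth"]>0)&(W[...,0]>330)&(W[...,0]<640)&(abs(W[...,1]+20)<230)
    l,k=nd.label(nd.binary_opening(m,iterations=3)); m=l==1+np.argmax(nd.sum(m,l,range(1,k+1)))
    r=cv2.minAreaRect(W[m][:,:2].astype(np.float32)); print(n,"board",r)
    print(cv2.boxPoints(r), "z",np.median(z[m]))
    f=p["frame"].astype(int); s=m&(z>53)
    # colour/height blobs
    l,k=nd.label(nd.binary_opening(m&(z>54)))
    for i in range(1,k+1):
        q=l==i
        if q.sum()>100: 
            c,rad=cv2.minEnclosingCircle(W[q][:,:2].astype(np.float32)); print("blob",np.array(c),rad,"mean",W[q].mean(0),"zmed",np.median(z[q]),"rgb",f[q].mean(0))
    if n=="scene":
        c=p["frame"][100:330,140:420]; c=cv2.resize(c,None,fx=2.5,fy=2.5); cv2.imwrite("pics/crop.png",cv2.cvtColor(c,cv2.COLOR_RGB2BGR))
E
```

```text
top board ((493.46527099609375, -45.6702880859375), (223.435791015625, 391.2299499511719), 10.485565185546875)
[[ 348.   126.3]
 [ 419.2 -258.3]
 [ 638.9 -217.7]
 [ 567.7  167. ]] z 49.87350899754793
blob [ 521.5 -121.1] 28.0648136138916 mean [ 520.8 -120.8   58. ] zmed 57.9043595069547 rgb [29.1 15.7 10.5]
blob [510.5 -40.8] 27.331130981445312 mean [505.3 -39.2  77.9] zmed 78.92698678844563 rgb [86.1 57.9 26.9]
blob [ 494.7 -199.8] 28.29768180847168 mean [ 494.7 -199.3   57.8] zmed 57.78814162874593 rgb [26.9 13.9  8.9]
blob [484.3  33.1] 27.75381851196289 mean [484.   33.1  57.9] zmed 57.90980931418308 rgb [35.9 21.5 15.7]
blob [442.6  99.6] 27.627635955810547 mean [442.6  99.9  57.7] zmed 57.7254676827428 rgb [104.8  98.5  51.6]
scene board ((494.92578125, -47.26655578613281), (224.23023986816406, 393.0561218261719), 10.175605773925781)
[[ 349.9  126.4]
 [ 419.3 -260.5]
 [ 640.  -220.9]
 [ 570.6  166. ]] z 49.89974400020961
blob [ 498.5 -200.3] 29.868112564086914 mean [ 499.1 -199.9   57.8] zmed 57.87951305603001 rgb [72.9 56.  47.5]
blob [ 525.2 -122.2] 28.756040573120117 mean [ 525.8 -120.9   57.7] zmed 57.6984843768192 rgb [71.3 53.4 44.9]
blob [513.1 -40.5] 27.066762924194336 mean [513.6 -36.3  76.5] zmed 77.61996261472014 rgb [147. 111.  51.]
blob [487.5  32.5] 28.73774528503418 mean [488.   32.9  57.8] zmed 57.78709650692118 rgb [73.4 54.4 45. ]
blob [446.1  98.3] 28.095849990844727 mean [446.6  99.6  57.6] zmed 57.54776495439236 rgb [166.6 138.   56.8]
```

View pics/crop.png

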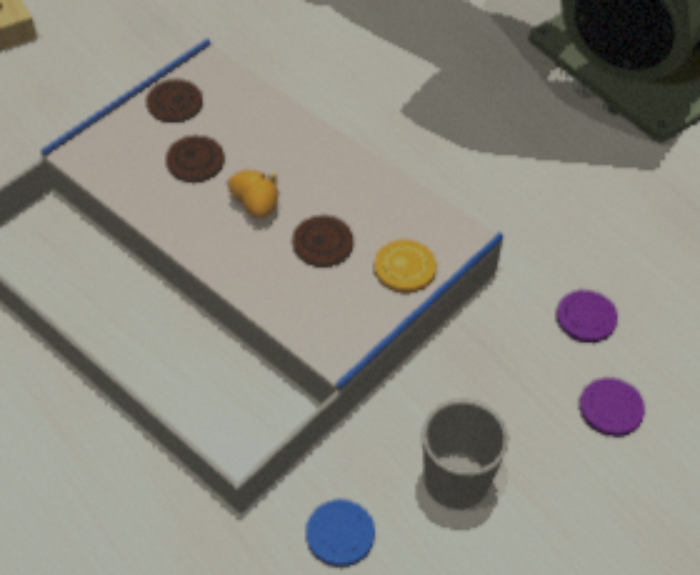

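The crop confirms it: three brown wafers at crop (row, col) (101,175), (158,195) and (240,323). Purple, blue and golden things are all elsewhere. Now I'll work out the moves.

```bash
cat >> h.py <<'E'
YAW=np.radians(10.3); O=np.array([494.2,-46.5])
def st2w(x,y): c,s=np.cos(YAW),np.sin(YAW); return O+np.array([c*x-s*y,s*x+c*y])
def w2st(w): c,s=np.cos(YAW),np.sin(YAW); d=np.array(w)[:2]-O; return np.array([c*d[0]+s*d[1],-s*d[0]+c*d[1]])
def phi():
    q=readout.get_state()["tcp_rot"]; return 2*np.arctan2(q[1],q[0])
def plan(x,y,z,yaw=YAW):
    s=readout.get_state(); p=s["eef_pos"]; f=phi(); t=np.r_[st2w(x,y),z]-p
    l=[t[0]*np.cos(f)+t[1]*np.sin(f), t[0]*np.sin(f)-t[1]*np.cos(f), -t[2]]
    print("shares",np.round(np.array(l)/200,3),"spin",round((f-yaw)/1.5,3),"now st",w2st(p),"z",p[2],"phi deg",np.degrees(f))
E
python3 - <<'E'
from h import *
s=readout.get_state(); print(s["tcp_rot"],s["joints"])
plan(-82,-151.5,130)
for a in [(6.4,79.7),(15.6,-79),(-24.8,-151.5)]: print(st2w(*a))
E
```

```text
[9.85515782e-01 1.69583729e-01 1.57847776e-05 4.32647342e-05] [-1.24999756e+00  3.19582467e-01  1.56452565e+00  1.91833317e-05
  1.25739425e+00 -2.00216715e-02]
shares [ 1.725 -1.148  0.42 ] spin 0.107 now st [-385.72178042 -433.44926529] z 213.97604549302704 phi deg 19.527234133748284
[486.2463277  33.0599717]
[ 523.67398159 -121.43760344]
[ 496.88818665 -199.99287818]
```

Request:
servo_tool --commands '[[[0.33, 0.15, -0.1, 0, 0.05], [0.33, 0.35, -0.23, 0, 0.107], [0.33, 0.52, -0.34, 0, 0.107], [0.33, 0.69, -0.46, 0, 0.107], [0.33, 0.86, -0.57, 0, 0.107], [0.33, 0.86, -0.57, 0, 0.107], [0.33, 0.86, -0.57, 0, 0.107]]]'

```text
time_s: 1.58
eef_pos: [317.4, -375.4, 214.3]
tcp_rot: [0.996, 0.092, 0.0, 0.0]
wrist_force: [0.6, 0.3, 0.1]
width: 0.519
gripper_force: 0.0
```

```bash
python3 -c "
from h import *
plan(-82,-151.5,130); print(readout.get_state()['width'])"
```

```text
shares [ 0.757 -0.699  0.421] spin 0.003 now st [-232.79279538 -291.98507858] z 214.27703507410675 phi deg 10.575077272554381
0.5192446941610154
```

Request:
servo_tool --commands '[[[0.33, 0.15, -0.14, 0, 0], [0.33, 0.3, -0.28, 0, 0], [0.33, 0.45, -0.42, 0.1, 0], [0.33, 0.6, -0.56, 0.2, 0], [0.33, 0.757, -0.7, 0.32, 0], [0.33, 0.757, -0.7, 0.42, 0], [0.33, 0.757, -0.7, 0.42, 0], [0.33, 0.757, -0.7, 0.42, 0]]]'

```text
time_s: 2.25
eef_pos: [439.3, -212.6, 129.0]
tcp_rot: [0.996, 0.09, -0.002, -0.0]
wrist_force: [-0.6, -0.8, -0.1]
width: 0.331
gripper_force: 0.0
```

```bash
python3 -c "
from h import *
plan(-82,-151.5,54); print(readout.get_state()['width'])
p=viewer.capture('wrist');save(p,'w1')"
```

```text
shares [ 0.008 -0.011  0.375] spin 0.001 now st [ -83.67264679 -153.64898931] z 128.9795740281088 phi deg 10.368514093386446
0.3310621120499457
```

View pics/w1.png

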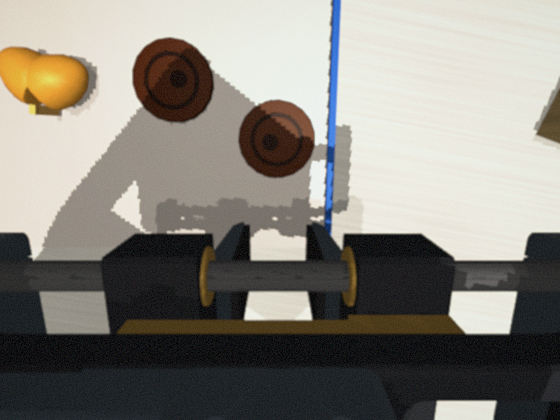

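Wafer c is at (138,277), centred between the fingers (cols about 235–320) and clear of the blue strip. Going down.

Request:
servo_tool --commands '[[[0.33, 0.0, -0.011, 0.15, 0], [0.33, 0.0, -0.011, 0.3, 0], [0.33, 0, -0.011, 0.36, 0], [0.33, 0, -0.011, 0.373, 0], [0.33, 0, -0.011, 0.373, 0], [0.33, 0, -0.011, 0.373, 0]]]'

```text
time_s: 2.8
eef_pos: [440.6, -211.7, 57.0]
tcp_rot: [0.996, 0.089, 0.001, 0.001]
wrist_force: [0.2, -0.1, 0.6]
width: 0.33
gripper_force: 0.0
```

```bash
python3 -c "
from h import *
plan(112,-151.5,54);print(readout.get_state()['wrist_force'])"
```

```text
shares [ 0.971 -0.008  0.015] spin -0.001 now st [ -82.24195749 -152.93207333] z 56.9930295768311 phi deg 10.236932608082267
[ 0.16730961 -0.05515719  0.56510037]
```

Request:
servo_tool --commands '[[[0.33, 0, 0, 0.008, 0], [0.33, 0, 0, 0.012, 0], [0.33, 0, 0, 0.012, 0], [0.33, 0, 0, 0.012, 0]]]'

```text
time_s: 3.13
eef_pos: [439.9, -210.1, 53.5]
tcp_rot: [0.996, 0.09, 0.0, 0.0]
wrist_force: [-0.3, 0.3, 0.6]
width: 0.33
gripper_force: 0.0
```

Request:
servo_tool --commands '[[[0.33, 0.03, 0, 0, 0], [0.33, 0.06, 0, 0, 0], [0.33, 0.1, 0, 0, 0], [0.33, 0.14, 0, 0, 0], [0.33, 0.18, 0, 0, 0], [0.33, 0.23, 0, 0, 0], [0.33, 0.28, 0, 0, 0], [0.33, 0.33, 0, 0, 0], [0.33, 0.38, 0, 0, 0], [0.33, 0.42, 0, 0, 0]]]'

```text
time_s: 3.97
eef_pos: [523.7, -194.7, 52.9]
tcp_rot: [0.996, 0.09, 0.0, 0.0]
wrist_force: [0.1, -0.9, 0.3]
width: 0.329
gripper_force: 0.1
```

```bash
python3 -c "
from h import *
plan(108,-151.5,54);s=readout.get_state();print(s['wrist_force'],s['gripper_force'])
p=viewer.capture('scene');save(p,'s1');print([(d['score'],world(p,d['point']).round()) for d in viewer.outline_of('burnt_c',p)])"
```

```text
shares [ 0.527  0.003 -0.005] spin 0.001 now st [   2.55440935 -151.06969363] z 52.90495037900662 phi deg 10.35172888278823
[ 0.06728989 -0.88057736  0.28236146] 0.08015996776521206
[(0.9, array([321., 220.,   7.])), (0.87, array([ 533., -118.,   59.])), (0.76, array([630., 247.,   9.])), (0.75, array([488.,  31.,  57.])), (0.75, array([366., 299.,   7.])), (0.57, array([ 565., -180.,   57.]))]
```

Wafer c is moving well, now at about (565,-180). Continuing.

Request:
servo_tool --commands '[[[0.33, 0.04, 0, 0, 0], [0.33, 0.09, 0, 0, 0], [0.33, 0.14, 0, 0, 0], [0.33, 0.19, 0, 0, 0], [0.33, 0.24, 0, 0, 0], [0.33, 0.29, 0, 0, 0], [0.33, 0.34, 0, 0, 0], [0.33, 0.39, 0, 0, 0], [0.33, 0.44, 0, 0, 0], [0.33, 0.48, 0, 0, 0]]]'

```text
time_s: 4.9
eef_pos: [618.0, -177.5, 52.9]
tcp_rot: [0.996, 0.09, 0.0, 0.0]
wrist_force: [0.2, 0.7, 0.6]
width: 0.329
gripper_force: 0.0
```

Request:
servo_tool --commands '[[[0.33, 0.03, 0, 0, 0], [0.33, 0.06, 0, 0, 0], [0.33, 0.06, 0, 0, 0], [0.33, 0.06, 0, 0, 0], [0.33, 0.02, 0, -0.1, 0], [0.33, 0, 0, -0.3, 0], [0.33, 0, 0, -0.4, 0], [0.33, 0, 0, -0.4, 0], [0.33, 0, 0, -0.4, 0]]]'

```text
time_s: 5.65
eef_pos: [616.9, -178.1, 134.5]
tcp_rot: [0.996, 0.09, 0.001, 0.001]
wrist_force: [0.5, 0.3, -0.7]
width: 0.334
gripper_force: 0.0
```

```bash
python3 -c "
from h import *
plan(-42,-79,130);s=readout.get_state();print(s['wrist_force'],s['gripper_force'])
p=viewer.capture('scene');save(p,'s2');print([(d['score'],world(p,d['point']).round(),w2st(world(p,d['point'])).round()) for d in viewer.outline_of('burnt_c',p)])"
```

```text
shares [-0.696 -0.362  0.022] spin 0.0 now st [  97.18077995 -151.36622924] z 134.48488378406086 phi deg 10.310388747631974
[ 0.50645257  0.29886505 -0.70647466] 0.0
[(0.86, array([489.,  30.,  57.]), array([ 9., 76.])), (0.77, array([370., 297.,   7.]), array([-60., 360.])), (0.71, array([ 525., -129.,   58.]), array([ 15., -86.])), (0.57, array([ 644., -162.,   39.]), array([ 127., -140.])), (0.57, array([326., 222.,   9.]), array([-117.,  295.])), (0.56, array([638., 255.,   8.]), array([196., 271.]))]
```

View pics/s2.png

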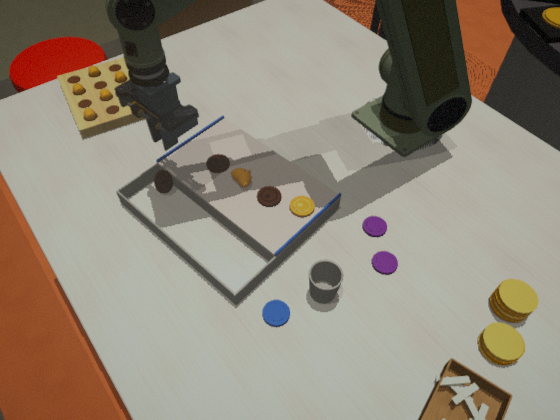

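Wafer c is in the tray at (181,164), apparently leaning on the board's side. I'll carry on to b and measure c again on the way.

Request:
servo_tool --commands '[[[0.33, -0.15, -0.08, 0, 0], [0.33, -0.3, -0.16, 0, 0], [0.33, -0.45, -0.24, 0, 0], [0.33, -0.6, -0.31, 0, 0], [0.33, -0.71, -0.362, 0, 0], [0.33, -0.71, -0.362, 0, 0], [0.33, -0.71, -0.362, 0.02, 0], [0.33, -0.71, -0.362, 0.02, 0]]]'

```text
time_s: 6.42
eef_pos: [464.0, -131.9, 127.7]
tcp_rot: [0.996, 0.09, -0.001, -0.0]
wrist_force: [-0.5, -0.8, -0.2]
width: 0.333
gripper_force: 0.0
```

```bash
cat >> h.py <<'E'
def burnt(p):
    W=cloud(p)
    for d in viewer.outline_of('burnt_c',p):
        q=W[d["mask"]]; c=w2st(np.median(q,0)); 
        if abs(c[1])<200 and abs(c[0])<230: print(round(d['score'],2),"st",c.round(),"z 5/50/95",np.percentile(q[:,2],[5,50,95]).round(),"x 5/95",np.percentile([w2st(a)[0] for a in q],[5,95]).round(), d["point"])
E
python3 -c "
from h import *
plan(-44,-79,53.5)
p=viewer.capture('scene');burnt(p);p=viewer.capture('top');print('top');burnt(p)
cv2.imwrite('pics/t2.png',cv2.resize(p['frame'][80:260,280:460,::-1],None,fx=3,fy=3))"
```

```text
shares [0.005 0.002 0.371] spin 0.0 now st [-45.02106197 -78.65600835] z 127.73475367956358 phi deg 10.328329082800414
0.77 st [ 9. 80.] z 5/50/95 [53. 57. 60.] x 5/95 [-15.  32.] [194.4, 268.5]
0.63 st [ 17. -78.] z 5/50/95 [53. 58. 60.] x 5/95 [-6. 41.] [163.4, 217.5]
0.62 st [ 132. -148.] z 5/50/95 [13. 32. 49.] x 5/95 [118. 146.] [181.0, 163.1]
0.62 st [93. 22.] z 5/50/95 [ 2. 47. 52.] x 5/95 [-86. 229.] [206.3, 229.9]
top
0.75 st [ 22. -78.] z 5/50/95 [56. 58. 60.] x 5/95 [ 9. 37.] [182.2, 382.9]
0.66 st [87. 22.] z 5/50/95 [ 2. 48. 52.] x 5/95 [-97. 223.] [162.6, 329.6]
0.56 st [ 4. 81.] z 5/50/95 [56. 58. 60.] x 5/95 [-18.  27.] [206.3, 313.0]
```

View pics/t2.png

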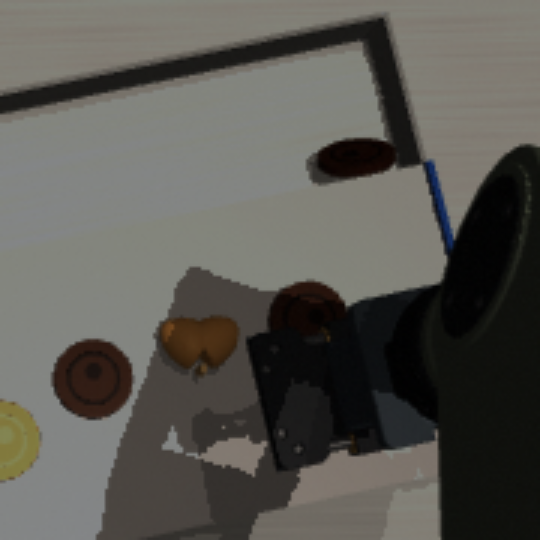

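c (t2 crop at (157,355)) leans inside the tray with its upper face about 32 mm high, which puts its underside centre near 28 mm, so that passes. Pushing b now.

Request:
servo_tool --commands '[[[0.33, 0.0, 0, 0.15, 0], [0.33, 0.0, 0, 0.3, 0], [0.33, 0, 0, 0.36, 0], [0.33, 0, 0, 0.373, 0], [0.33, 0, 0, 0.373, 0], [0.33, 0, 0, 0.373, 0], [0.33, 0, 0, 0.373, 0], [0.33, 0, 0, 0.373, 0]]]'

```text
time_s: 7.28
eef_pos: [465.1, -132.3, 55.5]
tcp_rot: [0.996, 0.09, 0.001, 0.001]
wrist_force: [0.2, -0.9, -0.1]
width: 0.328
gripper_force: 0.0
```

Request:
servo_tool --commands '[[[0.33, 0, 0, 0.01, 0], [0.33, 0.01, 0, 0.01, 0], [0.33, 0.04, 0, 0.01, 0], [0.33, 0.08, 0, 0.01, 0], [0.33, 0.12, 0, 0.01, 0], [0.33, 0.17, 0, 0.01, 0], [0.33, 0.22, 0, 0.01, 0], [0.33, 0.27, 0, 0.01, 0], [0.33, 0.32, 0, 0.01, 0], [0.33, 0.37, 0, 0.01, 0]]]'

```text
time_s: 8.12
eef_pos: [538.0, -118.4, 52.2]
tcp_rot: [0.996, 0.09, -0.0, 0.0]
wrist_force: [0.4, 0.1, 0.6]
width: 0.328
gripper_force: 0.1
```

```bash
python3 -c "
from h import *
plan(109,-79,53.5)
p=viewer.capture('scene');burnt(p)"
```

```text
shares [ 0.394  0.002 -0.006] spin 0.0 now st [ 30.2817958  -78.58091557] z 52.22740742405579 phi deg 10.341895787052328
0.89 st [ 9. 81.] z 5/50/95 [52. 57. 60.] x 5/95 [-16.  32.] [196.6, 266.5]
0.83 st [ 132. -149.] z 5/50/95 [13. 33. 49.] x 5/95 [118. 146.] [179.8, 163.7]
0.81 st [ 73. -75.] z 5/50/95 [51. 58. 60.] x 5/95 [48. 96.] [175.0, 200.3]
```

Request:
servo_tool --commands '[[[0.33, 0.05, 0, -0.005, 0], [0.33, 0.1, 0, -0.005, 0], [0.33, 0.15, 0, -0.005, 0], [0.33, 0.2, 0, -0.005, 0], [0.33, 0.25, 0, -0.005, 0], [0.33, 0.3, 0, -0.005, 0], [0.33, 0.35, 0, -0.005, 0], [0.33, 0.39, 0, -0.005, 0], [0.33, 0.39, 0, -0.005, 0], [0.33, 0.39, 0, -0.005, 0]]]'

```text
time_s: 9.05
eef_pos: [613.7, -104.5, 53.1]
tcp_rot: [0.996, 0.09, -0.0, -0.0]
wrist_force: [-0.8, 0.4, 0.3]
width: 0.329
gripper_force: 0.0
```

Request:
servo_tool --commands '[[[0.33, 0, 0, -0.2, 0], [0.33, 0, 0, -0.4, 0], [0.33, 0, 0, -0.5, 0], [0.33, 0, 0, -0.5, 0], [0.33, 0, 0, -0.5, 0]]]'

```text
time_s: 9.47
eef_pos: [613.6, -104.9, 154.7]
tcp_rot: [0.996, 0.09, 0.001, 0.0]
wrist_force: [-0.4, -0.1, -1.0]
width: 0.331
gripper_force: 0.0
```

```bash
python3 -c "
from h import *
plan(-54,80,150)
p=viewer.capture('scene');burnt(p)"
```

```text
shares [-0.805 -0.794  0.024] spin 0.0 now st [107.01495489 -78.8020305 ] z 154.7341098276387 phi deg 10.31659555538939
0.92 st [ 133. -150.] z 5/50/95 [12. 31. 49.] x 5/95 [118. 147.] [179.9, 161.0]
0.9 st [132. -77.] z 5/50/95 [14. 34. 50.] x 5/95 [115. 146.] [194.2, 181.5]
0.81 st [ 9. 80.] z 5/50/95 [53. 58. 60.] x 5/95 [-16.  32.] [193.5, 267.9]
```

b is in the tray the same way. On to a, passing above the cookie at 150 mm.

Request:
servo_tool --commands '[[[0.33, -0.12, -0.12, 0, 0], [0.33, -0.24, -0.24, 0, 0], [0.33, -0.36, -0.36, 0, 0], [0.33, -0.48, -0.48, 0, 0], [0.33, -0.6, -0.6, 0, 0], [0.33, -0.72, -0.71, 0, 0], [0.33, -0.805, -0.794, 0.05, 0], [0.33, -0.805, -0.794, 0.1, 0], [0.33, -0.805, -0.794, 0.1, 0], [0.33, -0.805, -0.794, 0.1, 0]]]'

```text
time_s: 10.4
eef_pos: [425.8, 22.7, 132.3]
tcp_rot: [0.996, 0.09, -0.001, 0.0]
wrist_force: [-0.1, 1.1, 0.6]
width: 0.33
gripper_force: 0.0
```

```bash
python3 -c "
from h import *
plan(-54,80,53.5)
p=viewer.capture('wrist');save(p,'w2')"
```

```text
shares [0.005 0.001 0.394] spin 0.001 now st [-54.93935802  80.26892174] z 132.26055012591053 phi deg 10.348026824574527
```

View pics/w2.png

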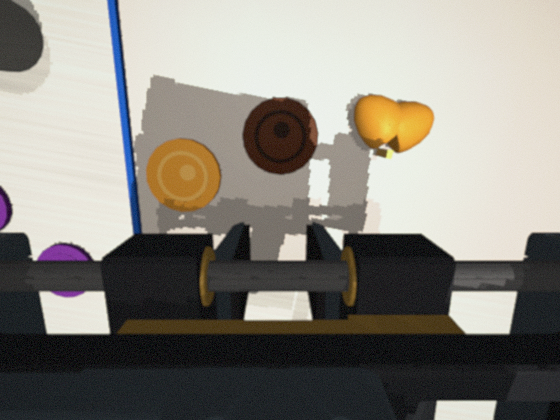

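The burnt wafer is at (135,280), centred on the fingers. The golden wafer at (175,184) and the cookie at (122,393) are clear. Going down and pushing.

Request:
servo_tool --commands '[[[0.33, 0.0, 0, 0.15, 0], [0.33, 0.0, 0, 0.3, 0], [0.33, 0, 0, 0.38, 0], [0.33, 0, 0, 0.394, 0], [0.33, 0, 0, 0.394, 0], [0.33, 0, 0, 0.394, 0], [0.33, 0, 0, 0.394, 0], [0.33, 0, 0, 0.394, 0]]]'

```text
time_s: 11.12
eef_pos: [427.9, 22.6, 55.7]
tcp_rot: [0.996, 0.09, 0.001, 0.0]
wrist_force: [0.3, 0.3, -0.0]
width: 0.33
gripper_force: 0.0
```

Request:
servo_tool --commands '[[[0.33, 0, 0, 0.01, 0], [0.33, 0.01, 0, 0.01, 0], [0.33, 0.04, 0, 0.01, 0], [0.33, 0.08, 0, 0.01, 0], [0.33, 0.12, 0, 0.01, 0], [0.33, 0.17, 0, 0.01, 0], [0.33, 0.22, 0, 0.01, 0], [0.33, 0.27, 0, 0.01, 0], [0.33, 0.32, 0, 0.01, 0], [0.33, 0.37, 0, 0.01, 0]]]'

```text
time_s: 11.95
eef_pos: [500.7, 36.2, 52.4]
tcp_rot: [0.996, 0.09, -0.0, 0.0]
wrist_force: [0.2, -0.2, 0.4]
width: 0.332
gripper_force: 0.1
```

```bash
python3 -c "
from h import *
plan(109,80,53.5)
p=viewer.capture('scene');burnt(p)"
```

```text
shares [ 0.439  0.001 -0.005] spin 0.0 now st [21.16002259 80.17906114] z 52.412603630572484 phi deg 10.336259482314816
0.79 st [131. -76.] z 5/50/95 [12. 32. 49.] x 5/95 [111. 146.] [194.8, 181.4]
0.77 st [64. 83.] z 5/50/95 [55. 58. 60.] x 5/95 [41. 86.] [207.7, 251.3]
0.69 st [ 132. -148.] z 5/50/95 [14. 32. 49.] x 5/95 [118. 146.] [180.6, 163.6]
```

Request:
servo_tool --commands '[[[0.33, 0.05, 0, -0.005, 0], [0.33, 0.1, 0, -0.005, 0], [0.33, 0.15, 0, -0.005, 0], [0.33, 0.2, 0, -0.005, 0], [0.33, 0.25, 0, -0.005, 0], [0.33, 0.3, 0, -0.005, 0], [0.33, 0.35, 0, -0.005, 0], [0.33, 0.4, 0, -0.005, 0], [0.33, 0.44, 0, -0.005, 0], [0.33, 0.44, 0, -0.005, 0]]]'

```text
time_s: 12.88
eef_pos: [588.2, 52.1, 53.5]
tcp_rot: [0.996, 0.09, 0.001, 0.0]
wrist_force: [0.4, 0.4, -0.1]
width: 0.326
gripper_force: 0.0
```

Request:
servo_tool --commands '[[[0.33, 0, 0, 0, 0], [0.33, 0, 0, -0.2, 0], [0.33, 0, 0, -0.4, 0], [0.33, 0, 0, -0.55, 0], [0.33, 0, 0, -0.55, 0], [0.33, 0, 0, -0.55, 0], [0.33, 0, 0, -0.55, 0], [0.33, 0, 0, -0.55, 0]]]'

```text
time_s: 13.55
eef_pos: [584.6, 51.6, 161.9]
tcp_rot: [0.996, 0.09, -0.002, 0.0]
wrist_force: [-0.1, 0.7, -0.2]
width: 0.332
gripper_force: 0.0
```

```bash
python3 -c "
from h import *
p=viewer.capture('scene');burnt(p);save(p,'s3')
for t in('good_wafer','good_cookie','cup'): print(t,[(round(d['score'],2),world(p,d['point']).round(),d['point']) for d in viewer.outline_of(t,p)[:2]])"
```

```text
0.87 st [ 133. -148.] z 5/50/95 [12. 32. 50.] x 5/95 [117. 148.] [179.6, 164.7]
0.75 st [131.  83.] z 5/50/95 [15. 33. 50.] x 5/95 [115. 144.] [235.6, 229.0]
0.73 st [132. -76.] z 5/50/95 [14. 32. 49.] x 5/95 [119. 146.] [197.6, 180.7]
good_wafer [(0.69, array([446.,  98.,  57.]), [204.8, 301.4])]
good_cookie []
cup [(0.78, array([510., 253.,   4.]), [281.4, 323.1])]
```

View pics/s3.png

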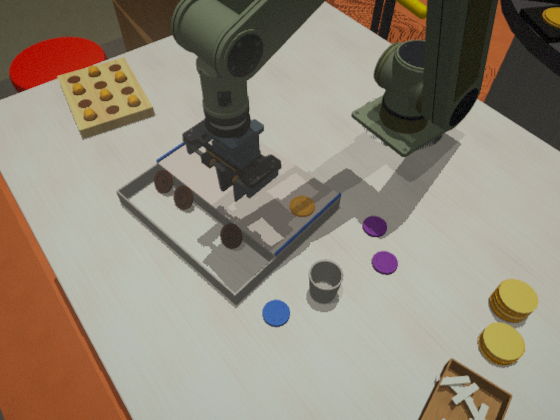

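All three burnt wafers are in the tray, at (180,165), (198,181) and (236,229), leaning and at rest. Their underside centres are about 27 mm high. The golden wafer at (205,301) and the cup at (281,323) haven't moved. The cookie is hidden behind the gripper, but it stood untouched in the last wrist view and a's lane passes clear of it. Handing in.

```bash
python3 -c "
from h import *
print(bot.sign_off())"
```

```text
the job is handed in; nothing more can be done
None
```

I swept all three burnt wafers over the edge into the scrap tray and handed the job in at about 13.6 s; the sign-off returned no verdict. The wafers lean against the board's side, with origins at about 27 mm (limit 34 mm). The golden wafer and cup are unmoved, and the cookie was hidden in the last picture but looked untouched in the wrist view before the final sweep.

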